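# Seat a bayonet specimen holder in a microscope stage

### The arm

A 7-joint arm with a two-finger parallel gripper is mounted at the origin on the work surface. World frame = base frame: x ahead of the robot, y to its left, z up, the work surface at z = 0. Lengths are in m, angles in rad, forces in N, time in s.
With the tool pointing down it reaches from about 0.4 to 0.85 m from the base axis. Payload 6.9 kg.
Tool frame: the origin (TCP) lies midway between the tips of the shut fingers; the grasp point (between the pads) lies behind it (ctrl.pinch_z is the z of the grasp point in the tool frame, in m); z points along the fingers, y is the line along which they close (so a half turn about z gives the same grasp; the last joint's range is limited). The gripper opens to 85 mm and grips with 20 to 120 N. Pads are 22 mm wide; open, the fingers measure 114 mm over their backs; the gripper's body (76 mm by 85 mm) begins 54 mm behind the grasp point. The pads swing forward as they close: fully open they stand 13 mm farther back than shut.
Start: joints at [-1.177, 0.507, -0.238, 1.5, 0.126, 1.149, -0.155], TCP at [0.178, 0.599, 0.231] pointing down, gripper open.
Joint ranges: [-3.08, 3.08], [-0.24, 2.05], [-1.43, 1.35], [0, 2.5], [-1.52, 4.66], [0.17, 1.96], [-2.89, 2.89]. Speed limits (rad/s): [2.39, 2.39, 3.14, 3.14, 3.14, 3.14, 3.14].

### API

Orientations are given as a unit quaternion [w, x, y, z].
In Python, from station import ctrl, get_state, vision, ticket, models gives the robot as it stands. Calls block until the motion is done:
- ctrl.movep(position, orientation): joint-space move of the TCP to a pose.
- ctrl.movel(position, frame=None, max_speed=0.15): straight line of the TCP; frame=None keeps the orientation; max_speed is the mean speed in m/s.
- ctrl.set_joints(angles): joint-space move.
- ctrl.ungrasp() and ctrl.close_gripper(force=None): open the fingers fully, or close them until they stop; force is the grip in N (None keeps the last).
- ctrl.pause(seconds).
- ctrl.ik(position, orientation): joint angles nearest the present ones, or None.
- get_state(): the state.
- vision.grab_frame(name): name is "scene" or "top" or "wrist"; returns (picture, depth): 400x640x3 uint8, blue, green, red; 400x640 float32, m along the optical axis (not along the pixel's ray), 0 where there is no reading.
- vision.camera_info(name): a dict with "mtx" (3x3 intrinsics, pixels), "dist_coeffs" ([k1, k2, p1, p2, k3] as OpenCV has them; the pictures are not rectified), "R" (3x3) and "t" (3): a world point X has camera coordinates R X + t; the wrist camera has in their place "hand_eye" (4x4, takes a point from camera to tool coordinates, whose origin is the TCP and whose axes are the flange's). Camera axes: x right, y down, z forward; pixel columns grow to the right and rows downward; lengths in m; the calibration is good to about 2 mm. A picture is of the moment at which its call begins: read the wrist's pose just before it. camera_info takes no time and is no camera call.
A pose or a line that the arm cannot do raises ctrl.Unreachable and nothing moves.
- ticket.close_job(): hands the job in; it is judged then, once.
Trained networks look in the newest picture that a camera, given by its name, has taken for a name from the list of things; names that differ only in an ending like _2 or _b are one class to them, and where a whole thing is asked for, a point or a joint stands for the part that bears it (a point fixed in the world has none). Each returns a list of dicts, best first, with "p" (0 to 1); they miss things now and then, are a little off and sometimes report something else, mostly with a low value. They report only what shows in the picture. A call takes as long as a camera call.
- models.recognise(camera, target): "point" ([column, row] in pixels, amid what is visible of it).
- models.masks_of(camera, target): "mask" (400x640 bool, what is visible of it) and "point" ([column, row] in pixels, amid what is visible of it).
The state is a dict: "time": time; "qpos": joint angles; "qd": joint speeds; "tau": joint torques, N m; "tcp_pos": TCP position; "eef_rot": TCP orientation; "contact_force": force on the tool from outside, world axes, zero at the start; "wrist_torque": the same for the moment, N m; "width": finger opening in m; "gripper_force": force on a finger pad.
Only numpy, scipy, OpenCV 4.12 (cv2) and the standard library are available. Lean on these libraries where they do the work, as an engineer would, in place of code of your own. Each camera call takes 0.05 s, during which the arm holds its last target. There are 200 camera calls.

### The job

Take the specimen holder with the big knurled collar out of the wooden rack and put its rod end down through the ring-shaped socket on the microscope stand. Press it down only lightly, never forcing it against the socket's side pin, and turn the collar until one of its hidden keyways drops over that pin, then push it fully home, flush on the stage, against the spring, and finish while still holding it down there, since it springs up if let go. Leave the other accessories and the glass dish where they are.

Things in the scene. Friction and masses are not known exactly. Their poses are not given: they have to be found in the camera images.
- holder: Specimen holder, loose, 0.25 to 0.38 kg: dark steel knurled collar, 46 mm diameter, 46 mm high; on top a disc with cork pad (38 mm diameter, 7 mm thick); below, a steel rod 10 mm in diameter stands 30 mm out. Origin: axis, centre of the collar's lower face; z up, away from the rod. Starts upright in one of the rack's holes, rod down, lower face on the rack's top, any yaw.
- grip (a point): Point on the collar's axis 35 mm above its lower face, a good height to grip (46 mm wide). The collar's lower 24 mm is a skirt, open below, bore 30 mm in diameter, with four alike keyways inside, 90 degrees apart, about 12 mm wide at the bore, running the skirt's full depth, not visible from outside; their angle about the axis is not marked.
- rod_tip (a point): Centre of the lower end of the holder's rod, 30 mm below the collar's lower face; the last 5 mm of the rod taper to 5 mm in diameter.
- rack: Fixed light wooden block, 75 mm (x) by 235 mm (y) by 40 mm high, origin at the centre of its underside, with three through holes 16 mm in diameter along its y axis at y = +80, 0 and -80 mm. Each holds one accessory; which is where varies. There is most room when the fingers close across the row (along the rack's x).
- stand: Fixed white base of a stereo microscope, its head taken off: 160 mm (x) by 230 mm (y), flat top (the stage) 50 mm above the table; origin at the centre of its underside. A steel pillar stub, up to 40 mm in diameter, stands at x = +45, y = +88 mm, top 150 mm above the table; a 10 mm switch stub, 12 mm high, at x = -60, y = +95 mm. The socket is at x = 0, y = -35 mm.
- socket (a point): Point on the socket's axis at stage level (50 mm above the table); z up. At home the collar's lower face is flush on the stage here. In the last 9 mm a spring under the rod pushes up, about 5 N rising to 7.5 N at home, more than the holder's weight.
- ring_top (a point): Centre of the mouth of the socket: an upright steel ring (tube), 26 mm outside and 13 mm inside in diameter, its top 22 mm above the stage. The rod goes down through it into a hole in the stand, the collar's skirt goes over it.
- bayonet_pin: The socket's one fixed steel pin, 8 mm thick, sticking out of the ring along this body's x axis to 20 mm from the socket's axis, its top 11 mm above the stage, at an angle that differs each time. Origin: the same point as socket. Off a keyway, the collar stops on the pin; with a keyway over it (within 0.1 rad; a turn of up to 90 degrees either way finds one) it can go on down to the stage.
- pin_vice: Bystander in the rack, loose: slender aluminium pin vice, 26 mm foot, 12 mm stem, 57 mm high with its needle; origin at the centre of its foot's lower face.
- blank_plug: Bystander in the rack, loose: low smooth dark steel plug, 38 mm in diameter, 12 mm high; origin at the centre of its lower face.
- petri_dish: Bystander, loose: open glass dish 90 mm in diameter, 15 mm high, on the table; origin at the centre of its underside.

How it is judged:
On the way:
1. the rod end is through the socket's ring (z of rod_tip in the frame of socket below 0.012 m and horizontal distance between rod_tip and socket below 0.005 m), for 0.1 s.
At the end, for the whole second after the job is handed in: Through the last second the collar's lower face is less than 3 mm above the stage (flush, a keyway over the pin), centred on the socket within 4 mm, upright within 0.1 rad, still, and the fingers still hold it with more than 2 N; nothing else can keep it down against the spring (z of holder in the frame of socket below 0.003 m and horizontal distance between holder and socket below 0.004 m and angle between the z axis of holder and the z axis of socket, either way round below 0.1 rad and contact force between the fingers and holder above 2 N and linear speed of holder below 0.02 m/s); the arm keeps its last pose, push and grip.
It fails at once if the pin vice is moved by more than 25 mm (distance of pin_vice from where it was at the start of the episode above 0.025 m).
It fails at once if the blank plug is moved by more than 25 mm (distance of blank_plug from where it was at the start of the episode above 0.025 m).
It fails at once if the glass dish is moved by more than 25 mm (distance of petri_dish from where it was at the start of the episode above 0.025 m).
It fails at once if the collar is forced down on the pin with more than 50 N (contact force between holder and bayonet_pin above 50 N).
It also fails if it takes over 48 s, if anything falls off the work surface, if the arm or the gripper's body presses on something with over 40 N, if the wrist force passes 120 N, or if a joint passes its speed limit or range.

## Working session

There is one attempt and no reset: what is moved stays moved. The work goes in short steps, each a Python script; the robot and the scene stay as the last script left them, time stands still between calls to the robot, and variables do not carry over. Pictures are saved under pics/ and viewed, at most 10 in all, crops included, and the job is handed in when it is done.

```bash
ls; mkdir -p pics; cat > h.py <<'E'
import numpy as np, cv2
from station import ctrl,get_state,vision,ticket,models
from scipy.spatial.transform import Rotation as Rn
def campose(n,st=None):
    c=vision.camera_info(n); K=np.array(c["mtx"]);d=np.array(c["dist_coeffs"],float)
    if "R" in c:
        R=np.array(c["R"]);t=np.array(c["t"])
    else:
        T=np.array(c["hand_eye"]);q=st["eef_rot"];Rt=Rn.from_quat([q[1],q[2],q[3],q[0]]).as_matrix()
        Rc=Rt@T[:3,:3];pc=Rt@T[:3,3]+np.array(st["tcp_pos"]);R=Rc.T;t=-R@pc
    return K,d,R,t
def ray(px,cp):
    K,d,R,t=cp
    u=cv2.undistortPoints(np.array(px,float).reshape(-1,1,2),K,d).reshape(-1,2)
    D=np.c_[u,np.ones(len(u))]@R
    return -R.T@t,D
def at_z(px,z,cp):
    o,D=ray(px,cp); return o+D*((z-o[2])/D[:,2])[:,None]
def proj(X,cp):
    K,d,R,t=cp
    return cv2.projectPoints(np.array(X,float).reshape(-1,3),cv2.Rodrigues(R)[0],t,K,d)[0].reshape(-1,2)
def cloud(depth,cp,mask):
    v,u=np.nonzero(mask&(depth>0)); o,D=ray(np.c_[u,v],cp); return o+D*depth[v,u][:,None]
def tri(rays):
    A=np.zeros((3,3));b=np.zeros(3)
    for o,D in rays:
        D=D/np.linalg.norm(D);P=np.eye(3)-np.outer(D,D);A+=P;b+=P@o
    return np.linalg.solve(A,b)
E
python3 - <<'E'
from h import *
st=get_state();print(st, ctrl.pinch_z)
for n in ["scene","top"]:
    im,dp=vision.grab_frame(n);cv2.imwrite(f"pics/{n}0.png",im);cp=campose(n);np.savez(f"pics/{n}0.npz",im=im,dp=dp)
    print(n,"cam at",(-cp[2].T@cp[3]).round(3))
    for k in ["holder","rack","stand","ring_top","bayonet_pin","pin_vice","blank_plug","petri_dish"]:
        try:
            for r in models.masks_of(n,k)[:2]:
                P=cloud(dp,cp,r["mask"]); 
                print(k,round(r["p"],2),np.round(r["point"],1),r["mask"].sum(),np.median(P,0).round(3) if len(P) else None,np.percentile(P[:,2],98).round(3) if len(P) else None)
        except Exception as e: print(k,e)
E
```

```text
pics
{'time': 0.0, 'qpos': array([-1.17651324,  0.50834705, -0.23753541,  1.50115061,  0.12568955,
        1.14892991, -0.15481036]), 'qd': array([-0.00058297, -0.00012756,  0.00037689, -0.00049998, -0.00094077,
        0.00101141, -0.00125803]), 'tau': array([ 7.92122974e-04, -6.20595217e+01, -2.18689419e+00, -2.49643332e+01,
        1.26327993e-02,  1.22644575e-02,  1.40965405e-06]), 'tcp_pos': array([0.17790989, 0.59859722, 0.2304182 ]), 'eef_rot': array([-1.20576952e-04,  1.43883347e-01,  9.89594225e-01, -9.14881925e-04]), 'contact_force': array([ 0.21162742, -0.03658701, -0.1491737 ]), 'wrist_torque': array([-0.00155392,  0.05019161, -0.00895625]), 'gripper_force': 0.0, 'width': 0.08576011890105843} -0.0187
scene cam at [ 0.92  -0.442  0.685]
holder 0.7 [208.6 258.4] 727 [ 0.574 -0.29   0.087] 0.095
rack 0.82 [247.2 244.9] 3618 [ 0.587 -0.213  0.04 ] 0.043
rack 0.56 [367.  130.8] 5473 [0.592 0.215 0.05 ] 0.135
stand 0.84 [364.3 130.6] 5656 [0.591 0.218 0.05 ] 0.136
pin_vice 0.43 [268.  211.3] 128 [ 0.573 -0.128  0.052] 0.084
blank_plug 0.79 [240.3 235.7] 243 [ 0.568 -0.208  0.052] 0.054
petri_dish 0.73 [394.3 236.3] 1185 [0.796 0.014 0.01 ] 0.017
top cam at [ 0.426 -0.047  1.15 ]
holder 0.67 [432.5 250.6] 485 [ 0.56 -0.28  0.09] 0.097
holder 0.36 [188.4 258.5] 8483 [0.567 0.235 0.051] 0.144
rack 0.66 [382.2 254.2] 3025 [ 0.559 -0.186  0.041] 0.045
stand 0.97 [186.9 256.7] 8680 [0.567 0.235 0.051] 0.145
ring_top 0.67 [189.2 259.8] 8812 [0.567 0.235 0.051] 0.144
bayonet_pin 0.61 [187.  258.3] 8721 [0.567 0.235 0.051] 0.145
pin_vice 0.65 [361.2 253.4] 127 [ 0.563 -0.125  0.051] 0.087
pin_vice 0.4 [188.7 256.9] 8727 [0.567 0.236 0.051] 0.145
blank_plug 0.77 [396.3 252.3] 208 [ 0.562 -0.204  0.053] 0.057
petri_dish 0.57 [294.8 161.1] 1143 [0.798 0.008 0.011] 0.019
```

```bash
python3 - <<'E'
import cv2,numpy as np
t=cv2.imread("pics/top0.png");s=cv2.imread("pics/scene0.png")
a=cv2.resize(t[180:330,100:500],(800,300));b=cv2.resize(s[60:300,160:480],(400,300))
c=cv2.resize(s[60:210,290:490],(400,300))
cv2.imwrite("pics/v1.png",np.vstack([a,np.hstack([b,c])]))
E
```

```text
(no output)
```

View pics/v1.png

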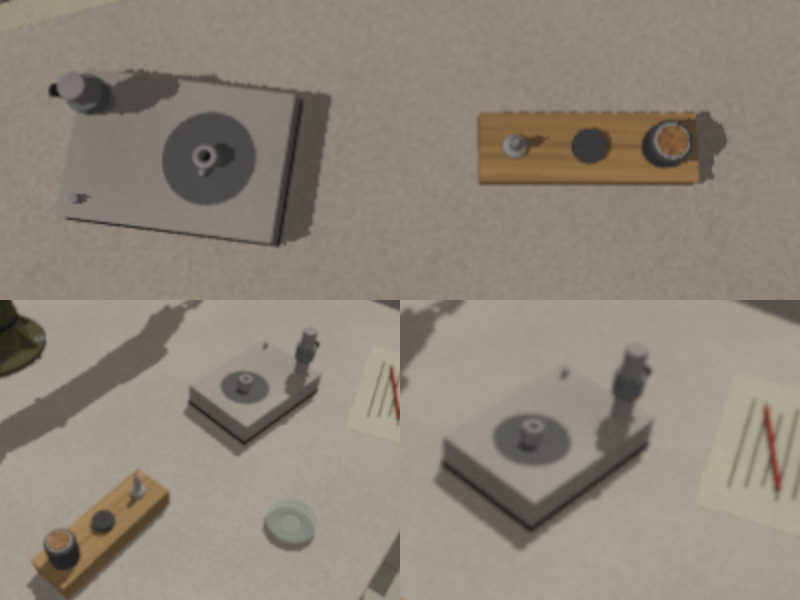

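```bash
python3 - <<'E'
from h import *
print(np.round(vision.camera_info("wrist")["hand_eye"],3), vision.camera_info("wrist")["mtx"])
cp=campose("top")
d=np.load("pics/top0.npz")
print("ring",at_z([[202.5,257.5]],.072,cp),"holder",at_z([[436,250.3]],.093,cp))
# stand & rack yaw from masks
vision.grab_frame("top")
for k,z in (("rack",.04),):
    m=models.masks_of("top",k)[0]["mask"];P=cloud(d["dp"],cp,m);P=P[abs(P[:,2]-z)<.006]
    print(k,cv2.minAreaRect(P[:,:2].astype(np.float32)*1000))
m=models.masks_of("top","stand")[0]["mask"];P=cloud(d["dp"],cp,m);P=P[abs(P[:,2]-.05)<.006]
print(cv2.minAreaRect(P[:,:2].astype(np.float32)*1000))
st=get_state();print(st["time"])
# gripper yaw test: tool y along x world
for yaw in range(-180,181,30):
    q=(Rn.from_euler("z",yaw,degrees=True)*Rn.from_quat([1,0,0,0])).as_quat();q=[q[3],q[0],q[1],q[2]]
    for nm,p in (("h",[.56,-.28,.06]),("s",[.56,.20,.10])):
        r=ctrl.ik(p,q); print(yaw,nm,None if r is None else np.round(r,2))
E
```

```text
[[ 0.001 -0.949 -0.316  0.08 ]
 [ 1.     0.     0.001  0.002]
 [-0.001 -0.316  0.949 -0.142]
 [ 0.     0.     0.     1.   ]] [[298.03766657   0.         316.59585504]
 [  0.         298.03766657 201.73415803]
 [  0.           0.           1.        ]]
ring [[0.56364057 0.20082199 0.072     ]] holder [[ 0.56222167 -0.2850737   0.093     ]]
rack ((560.5137939453125, -286.6237487792969), (48.10771179199219, 46.27508544921875), 41.58867645263672)
((568.8680419921875, 236.40089416503906), (233.07203674316406, 159.93170166015625), 80.78016662597656)
1.05
-180 h [ 0.39  0.68  0.05  1.7  -0.05  0.76  2.04]
-180 s [-0.26  0.59 -0.2   1.75  0.15  0.81  1.04]
-150 h [ 0.45  0.68 -0.04  1.7   0.03  0.77  2.49]
-150 s [-0.18  0.6  -0.33  1.75  0.25  0.83  1.47]
-120 h [ 0.55  0.68 -0.21  1.7   0.19  0.78  2.87]
-120 s [-0.09  0.62 -0.47  1.75  0.36  0.86  1.89]
-90 h [-0.15  0.99  1.15  1.71 -0.99  1.14 -1.84]
-90 s [-0.01  0.65 -0.61  1.75  0.46  0.89  2.32]
-60 h [-0.08  0.88  0.95  1.71 -0.84  1.01 -1.44]
-60 s [ 0.07  0.68 -0.75  1.75  0.56  0.94  2.75]
-30 h [ 0.    0.8   0.75  1.71 -0.67  0.91 -1.06]
-30 s [-0.98  0.88  1.15  1.76 -0.9   1.13 -1.63]
0 h [-0.05  0.85  0.87  1.71 -0.77  0.96 -0.45]
0 s [-0.67  0.63  0.47  1.76 -0.37  0.84 -1.6 ]
30 h [-0.04  0.84  0.85  1.71 -0.76  0.96  0.06]
30 s [-0.62  0.62  0.38  1.76 -0.3   0.82 -1.15]
60 h [-0.01  0.82  0.79  1.71 -0.7   0.92  0.54]
60 s [-0.56  0.61  0.29  1.76 -0.22  0.81 -0.69]
90 h [ 0.05  0.77  0.66  1.71 -0.59  0.87  0.97]
90 s [-0.49  0.59  0.16  1.76 -0.13  0.8  -0.26]
120 h [ 0.2   0.71  0.39  1.71 -0.35  0.8   1.27]
120 s [-0.41  0.59  0.04  1.75 -0.03  0.8   0.17]
150 h [ 0.31  0.68  0.18  1.7  -0.17  0.77  1.63]
150 s [-0.33  0.59 -0.08  1.75  0.06  0.8   0.6 ]
180 h [ 0.39  0.68  0.05  1.7  -0.05  0.76  2.04]
180 s [-0.26  0.59 -0.2   1.75  0.15  0.81  1.04]
```

```bash
cat >> h.py <<'E'
def Q(yaw):
    q=(Rn.from_euler("z",yaw,degrees=True)*Rn.from_quat([1,0,0,0])).as_quat();return [q[3],q[0],q[1],q[2]]
def shot(name):
    ctrl.pause(.2);st=get_state();im,dp=vision.grab_frame("wrist");cp=campose("wrist",st)
    cv2.imwrite(f"pics/{name}.png",im);np.savez(f"pics/{name}.npz",im=im,dp=dp,K=cp[0],d=cp[1],R=cp[2],t=cp[3]);return im,dp,cp
def load(name):
    f=np.load(f"pics/{name}.npz");return f["im"],f["dp"],(f["K"],f["d"],f["R"],f["t"])
E
python3 - <<'E'
from h import *
def look(n,p,ks):
    ctrl.movep(p,Q(90));im,dp,cp=shot(n)
    for k in ks:
        for r in models.masks_of("wrist",k)[:1]:
            P=cloud(dp,cp,r["mask"]);print(n,k,round(r["p"],2),np.round(r["point"],1),r["mask"].sum(),np.median(P,0).round(4),np.percentile(P[:,2],95).round(4))
            np.save(f"pics/{n}_{k}.npy",r["mask"])
look("sA",[.563,.201,.2],["ring_top","bayonet_pin"])
look("sB",[.50,.18,.2],["bayonet_pin"])
look("hA",[.53,-.25,.22],["holder"])
look("hB",[.562,-.285,.22],["holder"])
print(get_state()["time"])
ims=[cv2.imread(f"pics/{n}.png") for n in ("sA","sB","hA","hB")]
cv2.imwrite("pics/v2.png",cv2.resize(np.vstack([np.hstack(ims[:2]),np.hstack(ims[2:])]),(800,500),interpolation=cv2.INTER_AREA))
E
```

```text
sA ring_top 0.93 [329.1 128.2] 39615 [0.5741 0.2618 0.0494] 0.1364
sA bayonet_pin 0.54 [301.3 182.7] 33 [0.5498 0.2099 0.0595] 0.0608
hA holder 0.9 [348.9 218.5] 2036 [ 0.5621 -0.2747  0.088 ] 0.0928
hB holder 0.79 [318.4 187.4] 2113 [ 0.5644 -0.2777  0.0887] 0.0928
6.575
```

View pics/v2.png

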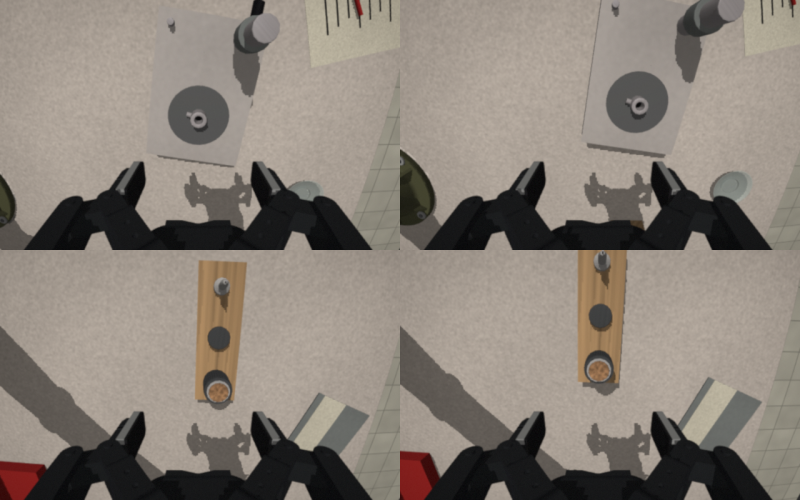

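```bash
python3 - <<'E'
from h import *
full=np.ones((400,640),bool)
for n in ("sA","sB"):
    im,dp,cp=load(n);P=cloud(dp,cp,full)
    near=np.hypot(P[:,0]-.5636,P[:,1]-.201)<.03
    R=P[near&(P[:,2]>.067)&(P[:,2]<.08)];print(n,len(R),R.mean(0).round(4),np.median(R[:,2]),(R.min(0)+R.max(0))[:2]/2,np.ptp(R[:,:2],axis=0), "enclosing",cv2.minEnclosingCircle(R[:,:2].astype(np.float32)*1000))
    S=P[near&(P[:,2]>.056)&(P[:,2]<.0645)]; print(" pin?",len(S),S.mean(0).round(4))
    c=proj([[.5636,.201,.07]],cp)[0].astype(int);print(c)
    cr=im[c[1]-25:c[1]+25,c[0]-25:c[0]+25];cv2.imwrite(f"pics/c{n}.png",cv2.resize(cr,(400,400),interpolation=cv2.INTER_CUBIC))
for n in ("hA","hB"):
    im,dp,cp=load(n);P=cloud(dp,cp,full)
    near=np.hypot(P[:,0]-.562,P[:,1]+.285)<.04
    R=P[near&(P[:,2]>.082)];print(n,len(R),np.median(R[:,2]),"enclosing",cv2.minEnclosingCircle(R[:,:2].astype(np.float32)*1000),R.mean(0).round(4))
    c=proj([[.562,-.285,.09]],cp)[0].astype(int);print(c)
    cr=im[c[1]-30:c[1]+30,c[0]-30:c[0]+30];cv2.imwrite(f"pics/c{n}.png",cv2.resize(cr,(400,400),interpolation=cv2.INTER_CUBIC))
    Rk=P[(abs(P[:,2]-.04)<.006)];print(" rack",np.median(Rk[:,2]),cv2.minAreaRect(Rk[:,:2].astype(np.float32)*1000))
L=[cv2.resize(cv2.imread(f"pics/c{n}.png"),(400,300) if 0 else (300,300)) for n in ("sA","sB","hA","hB")]
cv2.imwrite("pics/v3.png",np.vstack([np.hstack(L[:2]),np.hstack(L[2:])]))
E
```

```text
sA 426 [0.5647 0.205  0.0707] 0.07084160208878071 [0.5645193  0.20435085] [0.02474416 0.02509931] enclosing ((564.7622680664062, 204.51719665527344), 12.771363258361816)
 pin? 138 [0.5583 0.2089 0.0599]
[316 194]
sB 468 [0.5644 0.2049 0.0707] 0.0707674189450343 [0.56495743 0.20468957] [0.02550269 0.02518973] enclosing ((564.6680908203125, 204.50146484375), 13.04842758178711)
 pin? 160 [0.5567 0.2083 0.06  ]
[382 172]
hA 2420 0.0922091685940338 enclosing ((566.1964721679688, -275.8899841308594), 30.39158058166504) [ 0.5682 -0.2701  0.1543]
[346 229]
 rack 0.039217252760490484 ((566.7365112304688, -203.29318237304688), (235.40853881835938, 75.59040832519531), 88.38850402832031)
hB 14844 0.30236180994889017 enclosing ((561.9413452148438, -283.69757080078125), 39.93449783325195) [ 0.5622 -0.2702  0.2791]
[315 194]
 rack 0.03921584309836201 ((566.4041137695312, -212.71295166015625), (216.1768035888672, 75.54975128173828), 88.35791015625)
```

View pics/v3.png

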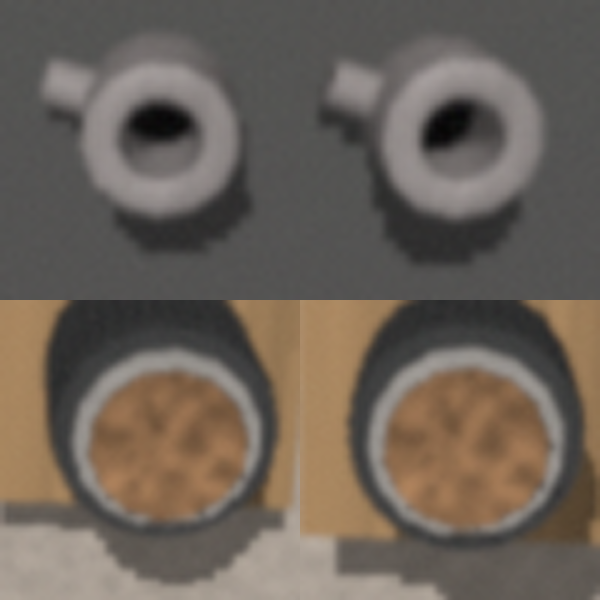

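```bash
python3 - <<'E'
from h import *
def two(a,pa,b,pb,z):
    ca,cb=load(a)[2],load(b)[2]
    r=[(lambda o,D:(o,D[0]))(*ray([p],c)) for p,c in ((pa,ca),(pb,cb))]
    print(a,tri(r).round(4),at_z([pa],z,ca)[0].round(4),at_z([pb],z,cb)[0].round(4))
two("sA",[317.3,191.6],"sB",[383.8,169.3],.072)
two("hA",[349.2,226.0],"hB",[317.8,191.2],.093)
for n in ("hA","hB"):
    im,dp,cp=load(n);P=cloud(dp,cp,np.ones((400,640),bool))
    R=P[(np.hypot(P[:,0]-.5645,P[:,1]+.283)<.04)&(P[:,2]>.089)&(P[:,2]<.097)];print(n,len(R),np.median(R[:,2]),cv2.minEnclosingCircle(R[:,:2].astype(np.float32)*1000))
print("top",at_z([[202.5,257.5]],.072,campose("top")),at_z([[436,250.3]],.093,campose("top")))
# pin direction: tip pixel sA crop(45,80)->
for n,tip,c in (("sA",(45,82),(316,194)),("sB",(33,85),(382,172))):
    T=at_z([[c[0]-25+tip[0]/6-.4,c[1]-25+tip[1]/6-.4]],.059,load(n)[2])[0];print(T,np.degrees(np.arctan2(T[1]-.2045,T[0]-.5647)))
E
```

```text
sA [0.5648 0.2045 0.0709] [0.5648 0.2049 0.072 ] [0.5645 0.2048 0.072 ]
hA [ 0.5641 -0.281   0.0915] [ 0.5639 -0.2805  0.093 ] [ 0.5642 -0.2805  0.093 ]
hA 894 0.0919028769435914 ((564.20556640625, -282.6079406738281), 18.644466400146484)
hB 999 0.09188360339997065 ((564.3502197265625, -282.8163757324219), 18.62972640991211)
top [[0.56364057 0.20082199 0.072     ]] [[ 0.56222167 -0.2850737   0.093     ]]
[0.54600899 0.21052968 0.059     ] 162.12041442895625
[0.54605871 0.21027051 0.059     ] 162.79980294025313
```

```bash
python3 - <<'E'
from h import *
y=88.4
ctrl.movep([.5637,-.283,.14],Q(y))
ctrl.movel([.5637,-.283,.0563],max_speed=.1)
ctrl.close_gripper(80);ctrl.pause(.2);s=get_state()
print("grasp",s["tcp_pos"].round(4),s["width"],s["gripper_force"],s["time"],s["contact_force"].round(1))
ctrl.movel([.5637,-.283,.20],max_speed=.15)
s=get_state();print("lift",s["width"],s["gripper_force"],s["contact_force"].round(1))
ctrl.movel([.5645,.2032,.20],frame=Q(90),max_speed=.25)
ctrl.movel([.5645,.2032,.127],max_speed=.15);ctrl.pause(.2)
s=get_state();print(s["tcp_pos"].round(4),s["eef_rot"],s["width"],s["gripper_force"],s["contact_force"].round(1),s["wrist_torque"].round(2),s["time"])
im,dp=vision.grab_frame("scene");cv2.imwrite("pics/sc2.png",im)
cp=campose("scene");c=proj([.5645,.2032,.09],cp)[0].astype(int)
a=cv2.resize(im[c[1]-50:c[1]+40,c[0]-45:c[0]+45],(400,400),interpolation=cv2.INTER_CUBIC)
im,dp,cp=shot("w2");c=proj([.5645,.2032,.09],cp)[0].astype(int);print(c)
b=cv2.resize(im[100:350,195:445],(400,400))
cv2.imwrite("pics/v4.png",np.hstack([a,b]))
E
```

```text
grasp [ 0.5637 -0.2831  0.0572] 0.0439116646175825 81.00781198125333 8.6417 [-2.4  0.9  5.6]
lift 0.04356766929585075 81.6781154810451 [-0.2 -0.1 -3.3]
[0.5652 0.2034 0.1282] [4.29520525e-04 7.07142641e-01 7.07070083e-01 9.99383916e-04] 0.043543847117328706 81.72404883429408 [-0.   0.2 -2.6] [0.   0.02 0.01] 12.675
[314 234]
```

View pics/v4.png

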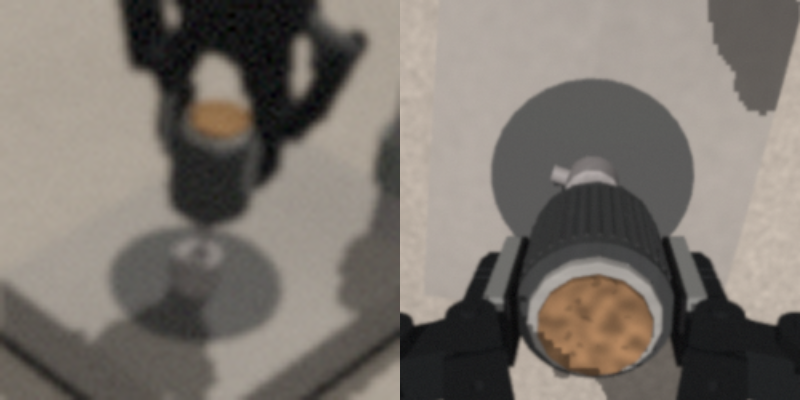

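```bash
python3 - <<'E'
from h import *
s=get_state();F0=np.array([0,.1,-2.9])
z=.122;x,y=.5642,.2030
while z>.0795:
    ctrl.movel([x,y,z],max_speed=.06);s=get_state();F=s["contact_force"]-F0
    print(z,s["tcp_pos"].round(4),F.round(1),s["wrist_torque"].round(2),round(s["time"],2))
    if F[2]>6 or np.hypot(*F[:2])>12: break
    z-=.004 if z>.0835 else .002
E
```

```text
0.122 [0.5638 0.2029 0.1215] [ 0.7 -0.3 -0.9] [ 0.05 -0.03 -0.03] 13.22
0.118 [0.564  0.2029 0.1176] [-0.2 -0.5 -0.6] [-0.05 -0.02  0.01] 13.47
0.11399999999999999 [0.564  0.2029 0.1137] [-0.6  0.2 -0.8] [ 0.03 -0.05 -0.03] 13.72
0.10999999999999999 [0.564  0.2029 0.1097] [-0.  -0.5 -0.4] [ 0.04  0.03 -0.05] 13.97
0.10599999999999998 [0.564  0.2029 0.1057] [-0.1 -0.7  0.4] [0.02 0.07 0.02] 14.22
0.10199999999999998 [0.564  0.2029 0.1017] [-0.9 -0.3 -0.5] [ 0.05  0.09 -0.03] 14.47
0.09799999999999998 [0.564  0.2029 0.0977] [-0.2  0.5 -1.2] [ 0.13  0.08 -0.01] 14.72
0.09399999999999997 [0.564  0.2029 0.0937] [-1.3 -0.5 -0.9] [0.11 0.05 0.01] 14.97
0.08999999999999997 [0.564  0.2029 0.0897] [-0.4  0.4 -0.2] [0.1  0.1  0.02] 15.22
0.08599999999999997 [0.564  0.2029 0.0857] [ 0.2  0.1 -1.2] [0.07 0.12 0.01] 15.47
0.08199999999999996 [0.564  0.2029 0.0817] [ 0.4  0.3 -0.7] [0.08 0.17 0.01] 15.72
0.07999999999999996 [0.5642 0.203  0.0799] [ 0.4  1.1 -1.5] [0.17 0.07 0.  ] 15.97
```

```bash
python3 - <<'E'
from h import *
F0=np.array([0,.1,-3.2]);x,y=.5642,.2030;z=.079;yaw=90
def go(v=.03):
    ctrl.movel([x,y,z],frame=Q(yaw),max_speed=v);s=get_state();return s,s["contact_force"]-F0
while True:
    s,F=go()
    print("dn",z,s["tcp_pos"].round(4),F.round(1),round(s["time"],2))
    if F[2]>3.5 or z<.0745: break
    z-=.0008
zc=s["tcp_pos"][2]
if F[2]>3.5:
  while yaw<184:
    yaw+=5
    s,F=go(.06)
    print(yaw,round(z,4),s["tcp_pos"].round(4),F.round(1),s["wrist_torque"].round(2),round(s["time"],2))
    if abs(F[2])>20 or s["time"]>36: break
    L=np.hypot(*F[:2])
    if L>2: x+=.00015*F[0];y+=.00015*F[1]
    n=0
    while F[2]<2.5 and n<4:
        z-=.0008;n+=1;s,F=go();print("   dn",round(z,4),s["tcp_pos"].round(4),F.round(1))
    if F[2]>9: z+=.0006
    if s["tcp_pos"][2]<zc-.002: print("DROPPED");break
print(x,y,z,yaw,s["qpos"].round(2),s["width"],s["time"])
E
```

```text
dn 0.079 [0.5642 0.2031 0.079 ] [ 0.3  0.7 -0.7] 16.23
dn 0.0782 [0.5642 0.203  0.0782] [-0.3  0.7 -0. ] 16.48
dn 0.07740000000000001 [0.5643 0.203  0.0779] [-1.9  0.   6.8] 16.73
95 0.0774 [0.5647 0.2034 0.0779] [-1.   2.8  6.6] [ 0.55  0.19 -0.01] 16.98
100 0.0774 [0.5646 0.2038 0.0779] [0.1 1.6 8.7] [ 0.64  0.18 -0.01] 17.23
105 0.0774 [0.5645 0.204  0.0779] [ 0.1  3.2 10.2] [ 0.7   0.27 -0.08] 17.48
110 0.078 [0.5643 0.2038 0.078 ] [1.1 1.6 6.1] [ 0.53  0.07 -0.06] 17.73
115 0.078 [0.5643 0.204  0.078 ] [0.1 1.8 5.8] [ 0.61 -0.07  0.01] 17.98
120 0.078 [0.5642 0.204  0.078 ] [1.1 2.8 6.4] [ 0.68 -0.06 -0.06] 18.23
125 0.078 [0.564  0.2041 0.078 ] [-1.4  2.4  7.3] [0.54 0.17 0.02] 18.48
130 0.078 [0.5639 0.2042 0.078 ] [-0.6 -0.   6.3] [ 0.23  0.24 -0.  ] 18.73
135 0.078 [0.5638 0.2041 0.0779] [-1.1  0.2  7.9] [0.05 0.34 0.02] 18.98
140 0.078 [0.5637 0.2041 0.0779] [-1.8 -1.   7.7] [-0.18  0.48  0.04] 19.23
145 0.078 [0.5636 0.204  0.0779] [-1.1 -0.7  7.1] [-0.23  0.47  0.02] 19.48
150 0.078 [0.5635 0.204  0.0778] [-1.9 -2.2  6.9] [-0.43  0.56  0.08] 19.73
155 0.078 [0.5633 0.2038 0.0777] [-1.  -1.6  4.9] [-0.38  0.34  0.08] 19.98
160 0.078 [0.5633 0.2037 0.0777] [-1.6 -1.9  4.1] [-0.55  0.36  0.04] 20.23
165 0.078 [0.5631 0.2037 0.0778] [-0.2 -1.8  3.2] [-0.34  0.25  0.05] 20.48
170 0.078 [0.563  0.2037 0.0778] [-0.6 -2.   1.5] [-0.45  0.36  0.08] 20.73
   dn 0.0772 [0.5632 0.2037 0.0773] [-1.8 -2.4  5.6]
175 0.0772 [0.5627 0.2039 0.0768] [-2.4  0.1  0.5] [-0.11  0.47  0.04] 21.23
   dn 0.0764 [0.5626 0.204  0.0762] [-1.7  0.5  0.1]
   dn 0.0756 [0.5627 0.204  0.0758] [-2.6  0.5  3.6]
DROPPED
0.5627708294707273 0.20365225236859355 0.07560000000000003 175 [-0.25  0.63 -0.23  1.76  0.19  0.77  0.91] 0.04353000623570931 21.725
```

```bash
python3 - <<'E'
from h import *
F0=np.array([0,.1,-3.2]);x,y,z,yaw=.5626,.2038,.0748,177
while True:
    ctrl.movel([x,y,z],frame=Q(yaw),max_speed=.03);s=get_state();F=s["contact_force"]-F0
    print(round(z,4),s["tcp_pos"].round(4),F.round(1),s["wrist_torque"].round(2),round(s["width"],4),round(s["time"],2))
    if F[2]>15 or z<.064 or s["time"]>38: break
    if np.hypot(*F[:2])>2: x+=.0001*F[0];y+=.0001*F[1]
    z-=.0008
E
```

```text
0.0748 [0.5627 0.2039 0.0751] [-3.4  0.   5.9] [0.01 0.77 0.02] 0.0438 21.98
0.074 [0.5626 0.204  0.0742] [-2.9 -0.9  6. ] [0.09 0.54 0.01] 0.0434 22.23
0.0732 [0.5624 0.2039 0.0733] [-1.   0.7  6.4] [0.18 0.2  0.  ] 0.0439 22.48
0.0724 [0.5623 0.2039 0.0725] [-0.   0.9  6. ] [ 0.29  0.05 -0.03] 0.0436 22.73
0.0716 [0.5623 0.2039 0.0717] [0.1 1.5 6.2] [ 0.25 -0.01 -0.03] 0.044 22.98
0.0708 [0.5622 0.2039 0.0709] [-0.   2.1  6. ] [ 0.41 -0.14  0.07] 0.0436 23.23
0.07 [0.5622 0.2039 0.07  ] [1.2 0.3 6.2] [ 0.22 -0.24  0.02] 0.0436 23.48
0.0692 [0.5621 0.2039 0.0692] [0.  1.  5.5] [ 0.22 -0.28 -0.01] 0.0437 23.73
0.0684 [0.5621 0.2039 0.0684] [ 0.8 -0.1  5.3] [ 0.21 -0.29  0.  ] 0.0438 23.98
0.0676 [0.5621 0.2039 0.0676] [ 1.2 -0.1  7.1] [ 0.21 -0.31  0.04] 0.0437 24.23
0.0668 [0.5622 0.2039 0.0672] [ 0.9  0.2 10.1] [ 0.08 -0.12  0.01] 0.0436 24.48
0.066 [0.5622 0.2039 0.0671] [-1.  -0.2 16.2] [0.02 0.25 0.01] 0.0436 24.73
```

```bash
python3 - <<'E'
from h import *
ctrl.pause(.8);s=get_state();print(s["tcp_pos"].round(4),s["contact_force"].round(1),s["gripper_force"],s["time"])
im,dp,cp=shot("w3");P=cloud(dp,cp,np.ones((400,640),bool))
R=P[(np.hypot(P[:,0]-.5635,P[:,1]-.204)<.012)&(P[:,2]<.12)];print("cork z",np.median(R[:,2]),len(R))
G=P[(np.hypot(P[:,0]-.5635,P[:,1]-.204)<.09)&(P[:,2]<.056)];print("stage z",np.median(G[:,2]))
a=im[100:350,195:445]
im,_=vision.grab_frame("scene");c=proj([.5635,.204,.09],campose("scene"))[0].astype(int)
cv2.imwrite("pics/v5.png",np.hstack([cv2.resize(im[c[1]-50:c[1]+40,c[0]-45:c[0]+45],(400,400)),cv2.resize(a,(400,400))]))
E
```

```text
[0.5622 0.2039 0.0671] [-2.1  0.5 14. ] 83.68262790609151 25.525
cork z 0.10224380512459766 2024
stage z 0.049344964404697766
```

View pics/v5.png

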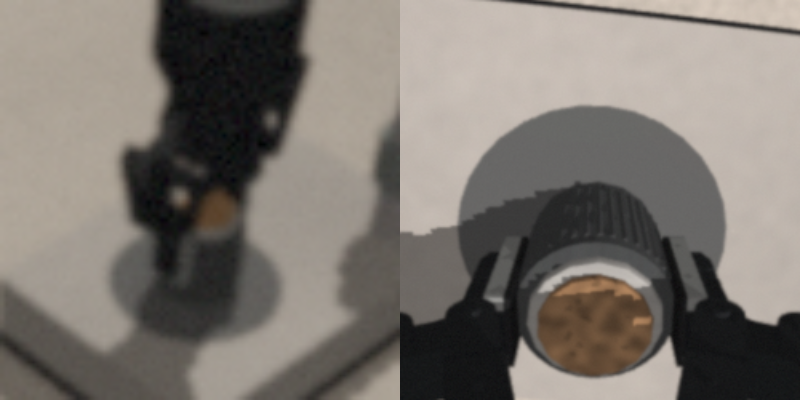

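The collar is flush on the stage: in the right-hand crop the cork is centred at about (595, 325). The cork top is 52.9 mm above the stage, against 53 mm expected, so I'm handing the job in.

```bash
python3 -c "
from h import *
print(ticket.close_job())"
```

```text
the job is handed in; nothing more can be done
None
```

The holder is in the socket with a keyway over the pin, pressed flush on the stage and still held there by the gripper; I handed the job in at about 26 s, but the hand-in call did not report the verdict.

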